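Reset the autorefractor's tripped supply

TASK

The autorefractor's circuit on the grey power unit, the panel with the yellow guard ring, has tripped. With shut fingertips, tip its rocker switch fully off, then reach down into the guard ring and press the sunken red reset button all the way in so that it stays in, and only then tip the rocker fully on again. Leave the other two circuits as they are, and pick up or shift nothing that lies around; finish with the hand clear.

Things in the scene. Friction and masses are not known exactly. Their poses are not given: they have to be found in the camera images.
- power_unit: grey mains isolation unit screwed to the table: 210 mm deep (x) x 350 mm wide (y) x 100 mm high; origin at the centre of its underside, x pointing away from the operator (robot). Three white circuit panels, 170 mm (x) x 80 mm (y), are let flush into its top side by side along y; which colour is in which place varies. On each the rocker is on the near half, the reset well on the far half.
- circuit_yellow: the circuit panel with yellow guard ring and yellow rocker frame (the autorefractor's circuit, tripped); origin at the centre of its underside, 30 mm below its top face; same axes as the power unit. Well axis at x = +40 mm, rocker pivot at x = -40 mm in this frame, both at y = 0.
- yellow_well (a point): centre of the yellow guard ring's top rim, 106 mm above the table. Round upright well: inside diameter 44 mm, ring outside diameter 58 mm and 6 mm proud of the panel; the well's floor is 32 mm below the rim. Shut fingertips fit in.
- yellow_reset (a joint): the yellow circuit's red reset button, 22 mm diameter, in the middle of the well: travel in m, 0 = out (tripped; its face is 16 mm below the rim and a white band shows under it), 0.008 = fully in (set; face 24 mm below the rim). Moves straight down; a stiff slide: about 4 N moves it all the way down, and it stays where it is left.
- yellow_rocker (a joint): the yellow circuit's black rocker switch, 44 mm long (along the panel's x) x 26 mm wide: angle in rad, 0 = on (far half pressed level, near half raised), 0.4 = off (near half pressed level, far half raised). Stiff: about 3 N pressing down at the middle of the raised half tips it, and it stays where it is left, so press the half right down level.
- yellow_off_half (a point): middle of the face of the yellow rocker's OFF half (near half, marked with a white ring), 14 mm from the pivot; moves with the rocker. A half's face is level at 106 mm above the table when pressed; raised, this point is 5.5 mm higher and the half's outer end 8.5 mm higher. The frame round the rocker is 103 mm high.
- yellow_on_half (a point): middle of the face of the yellow rocker's ON half (far half, marked with a white bar), 14 mm from the pivot; same heights as the OFF half.
- blue_reset (a joint): reset button of the blue circuit, of the same make, already in (0.008)
- blue_rocker (a joint): rocker of the blue circuit, of the same make, on (0)
- green_reset (a joint): reset button of the green circuit, of the same make, already in (0.008)
- green_rocker (a joint): rocker of the green circuit, of the same make, on (0)
- lens_case: contact lens case, 64 x 30 x 15 mm, two screw caps, one blue one white; lies on the left (+y) margin of the power unit's top, beside the circuit panels; loose, origin at the centre of its underside
- dropper: eye-drop bottle, 26 mm diameter, 58 mm tall, white with a green cap, standing in front of the power unit (robot side); loose, origin at the centre of its underside
- penlight: aluminium penlight 130 mm long, 14 mm thick, lying in front of the power unit; loose, origin at the centre of its underside
- occluder: black eye occluder, a 60 mm disc on a flat handle, 180 mm long, 6 mm thick, lying left (+y) of the power unit; loose, origin at the centre of its underside
- spectacles: folded brown spectacles, 140 x 40 x 13 mm, lying right (-y) of the power unit; loose, origin at the centre of its underside
- spray: blue lens-cleaner bottle, 42 mm diameter, 130 mm tall, standing right (-y) of the power unit; loose, origin at the centre of its underside
- trial_lens: trial lens in a steel ring, 38 mm diameter, 4 mm thick, with a red tab, lying left (+y) of and a little beyond the power unit; loose, origin at the centre of its underside

How it is judged:
On the way, in this order (a step that is already met when the one before it is completed fails the run):
1. the yellow rocker is off while its reset button is still out (value of joint yellow_rocker above 0.3 rad and value of joint yellow_reset below 0.003 m), for 0.2 s.
2. with the rocker still off, the yellow reset button is pressed in (value of joint yellow_reset above 0.0065 m and value of joint yellow_rocker above 0.3 rad), for 0.2 s.
3. the yellow rocker is on again and the button has stayed in (value of joint yellow_rocker below 0.1 rad and value of joint yellow_reset above 0.0065 m), for 0.2 s.
At the end, for the whole second after the job is handed in: The yellow circuit's reset button is in (over 6.5 of its 8 mm) and its rocker on (within 0.10 rad); the blue and green circuits are set and on as before; every loose thing is within 20 mm of where it lay (all of step 3 and value of joint each of blue_rocker, green_rocker below 0.1 rad and value of joint each of blue_reset, green_reset above 0.006 m and distance of each of lens_case, dropper, penlight, occluder, spectacles, spray, trial_lens from where it was at the start of the episode below 0.02 m); the robot touches nothing.
It fails at once if another circuit was switched (not (value of joint each of blue_rocker, green_rocker below 0.1 rad and value of joint each of blue_reset, green_reset above 0.006 m)).
It fails at once if a loose thing was lifted, carried or pushed more than 20 mm (not (distance of each of lens_case, dropper, penlight, occluder, spectacles, spray, trial_lens from where it was at the start of the episode below 0.02 m)).
It also fails if it takes over 43 s, if anything falls off the work surface, if the arm or the gripper's body presses on something with over 40 N, if the wrist force passes 120 N, or if a joint passes its speed limit or range.

ROBOT

A 6-joint arm with a two-finger parallel gripper is mounted at the origin on the work surface. World frame = base frame: x ahead of the robot, y to its left, z up, the work surface at z = 0. Lengths are in m, angles in rad, forces in N, time in s.
With the tool pointing down it reaches from about 0.35 to 0.975 m from the base axis. Payload 4.9 kg.
Tool frame: the origin (TCP) lies on the centre line of the jaws, within the pads' length; the fingertips stand 14 mm ahead of it and the grasp point (between the pads) lies 5 mm behind it; z points along the fingers, y is the line along which they close (so a half turn about z gives the same grasp; the last joint's range is limited). The gripper opens to 85 mm and grips with 20 to 120 N. Pads are 22 mm wide; open, the fingers measure 114 mm over their backs; the gripper's body (76 mm by 85 mm) begins 54 mm behind the grasp point. The pads swing forward as they close: fully open they stand 13 mm farther back than shut.
Start: joints at [-1.285, 0.053, 1.613, -0, 1.476, -0.119], TCP at [0.246, -0.574, 0.245] pointing down, gripper open.
Joint ranges: [-3.01, 3.01], [-1.01, 2.22], [0.06, 2.58], [-1.02, 4.17], [0.09, 2.62], [-3.14, 3.14]. Speed limits (rad/s): [2.57, 2.57, 3.14, 3.14, 3.14, 3.14].

INTERFACE

Orientations are given as a unit quaternion [w, x, y, z].
In Python, from plant import * gives the robot as it stands.
- The arm moves only by the tool send_rows, never from a script. Its argument "steps" is a list of rows, each an object with "translation": the shift along the tool's x, y, z in cm, a list of three; "delta_rot": the turn, a rotation vector about the tool's x, y, z in rad, a list of three; "jaw": the finger opening in cm, from 0 to 8.54. In form: [{"translation": [dx, dy, dz], "delta_rot": [rx, ry, rz], "jaw": jaw}, ...]. A call has exactly 8 rows; each row is the pose to reach, as a shift and turn from the pose commanded when the call began, along the tool's axes at that moment; what a row does not reach only later rows make up. A row lasts 1/10 s, in which the tool goes at most 50 mm and 8.59 degrees, less where a joint would pass 70% of its speed; a pose out of reach is approached as far as the arm can. A call with a gripper value outside its range is refused whole. The fingers move at their own pace and stop on an object; the grip force is fixed at half the most. Time passes only in rows, so rows that repeat a pose let the fingers close, or fill a call up. It gives the time, the measured TCP pose, the force, the opening and the grip force at its end, in the units of the state.
- state(): the state, without advancing time (a new reading comes with each control period).
- grab_frame(name): name is "scene" or "side" or "wrist"; returns a dict with "pixels" (384x512x3 uint8, blue, green, red), "range_z" (384x512 float32, m along the optical axis (not along the pixel's ray), 0 where there is no reading), "fx", "fy", "cx", "cy" (pixels), "rvec" (rotation vector, rad) and "tvec" (3), from world to camera coordinates, as OpenCV has them. Camera axes: x right, y down, z forward; pixel columns grow to the right and rows downward; lengths in m; the calibration is good to about 2 mm. A picture is of the moment at which its call begins.
- job_done(): hands the job in; it is judged then, once.
The state is a dict: "time": time; "joint_pos": joint angles; "joint_vel": joint speeds; "joint_efforts": joint torques, N m; "tool_pos": TCP position; "tool_rot": TCP orientation; "contact_force": force on the tool from outside, world axes, zero at the start; "ft_torque": the same for the moment, N m; "gripper_width": opening from 0.0 (shut) to 1.0 (fully open); "grasp_force": force on a finger pad.
Only numpy, scipy, OpenCV 4.12 (cv2) and the standard library are available. Lean on these libraries where they do the work, as an engineer would, in place of code of your own. Each camera call takes 0.05 s, during which the arm holds its last target. There are 200 camera calls.

## Working session

There is one attempt and no reset: what is moved stays moved. The work goes in short steps, Python scripts to look and compute and a tool call to move; the robot and the scene stay as the last step left them, time stands still between calls to the robot, and variables do not carry over. Pictures are saved under pics/ and viewed, at most 10 in all, crops included, and the job is handed in when it is done.

Besides the shell and the picture viewer there is one more tool, called after "Emit:" as name(argument=value, ...), one argument or row to a line, values as JSON. send_rows: Moves the arm, as the interface text tells. Its arguments: {"type":"object","properties":{"steps":{"type":"array","items":{"type":"object","properties":{"translation":{"type":"array","items":{"type":"number"}},"delta_rot":{"type":"array","items":{"type":"number"}},"jaw":{"type":"number"}}}}},"required":["steps"]}

```bash
mkdir -p pics; cat > h.py <<'E'
from plant import *
import numpy as np, cv2
def world(f,u,v,z=None):
    """pixel -> world, on plane z or by range"""
    R,_=cv2.Rodrigues(np.array(f["rvec"],float)); t=np.array(f["tvec"],float).ravel()
    d=R.T@np.array([(u-f["cx"])/f["fx"],(v-f["cy"])/f["fy"],1.]); c=-R.T@t
    s=(z-c[2])/d[2] if z is not None else f["range_z"][int(v),int(u)]
    return c+s*d
E
python3 - <<'E'
from h import *
s=state(); print(s)
a=grab_frame("scene"); b=grab_frame("side")
for n,f in (("scene",a),("side",b)):
    cv2.imwrite(f"pics/{n}0.png",f["pixels"])
    hsv=cv2.cvtColor(f["pixels"],cv2.COLOR_BGR2HSV)
    m=cv2.inRange(hsv,(20,120,100),(35,255,255))
    k,l,st,c=cv2.connectedComponentsWithStats(m)
    for i in range(1,k):
        if st[i,4]>15: print(n,st[i],c[i],world(f,*c[i],z=.105))
E
```

```text
{'time': 0.0, 'joint_pos': array([-1.28499898e+00,  5.33708978e-02,  1.61429901e+00,  2.69542114e-05,
        1.47600264e+00, -1.19001720e-01]), 'joint_vel': array([-0.00132098, -0.00106291,  0.00079565,  0.00043834, -0.00025544,
       -0.00033406]), 'joint_efforts': array([ 9.18572441e-04, -3.93681765e+01, -3.70175278e+01,  1.36813441e-07,
        7.16357521e-03,  3.40142698e-06]), 'tool_pos': array([ 0.24598298, -0.57390972,  0.24405129]), 'tool_rot': array([-1.03745175e-03,  9.79586773e-01,  2.01019085e-01, -7.32603020e-05]), 'contact_force': array([-0.01414486, -0.24168031, -0.56406802]), 'ft_torque': array([ 0.03062732, -0.01241947, -0.00699391]), 'grasp_force': 0.0, 'gripper_width': 1.0014232329245334}
scene [240 158  28  19 137] [254.90510949 168.57664234] [0.52783757 0.0401575  0.105     ]
scene [275 168  27  22 223] [287.74439462 178.59641256] [0.59978724 0.06356924 0.105     ]
scene [318 337  13  11  35] [324.65714286 342.05714286] [ 0.85684825 -0.1726783   0.105     ]
scene [335 362  13  11  35] [340.74285714 366.37142857] [ 0.90114923 -0.18923857  0.105     ]
side [226 182  26  21 188] [238.7606383 192.5106383] [0.59934302 0.06488305 0.105     ]
side [262 190  28  17 118] [274.36440678 199.40677966] [0.52242124 0.05012283 0.105     ]
```

View pics/scene0.png

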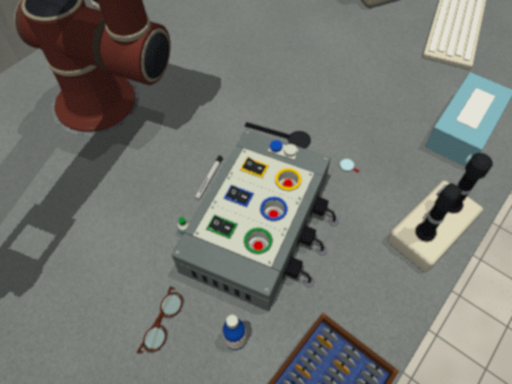

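View pics/side0.png

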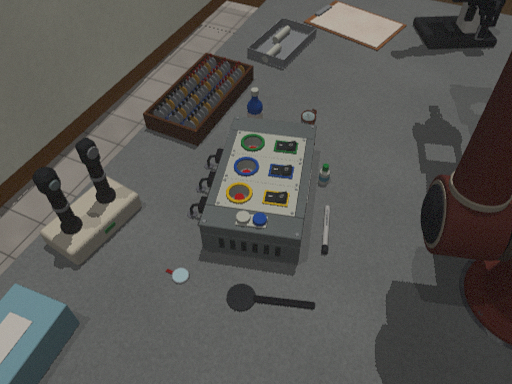

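The scene picture shows the unit with the yellow circuit at the +y end (ring near (288,179), rocker near (255,168)), and the lens case beside it. The side picture agrees: ring at (239,192). I'll move above it with shut fingers.

```bash
cat >> h.py <<'E'
from scipy.spatial.transform import Rotation as Ro
def go(p,yaw):
    """shift (cm) and rotvec in tool axes to TCP p, pointing down, tool x at yaw"""
    s=state(); w,x,y,z=s["tool_rot"]; R=Ro.from_quat([x,y,z,w])
    T=Ro.from_euler("z",yaw)*Ro.from_euler("x",np.pi)
    print("go",(R.inv().apply(np.array(p)-s["tool_pos"])*100).round(2),(R.inv()*T).as_rotvec().round(4))
E
python3 - <<'E'
from h import *
f=grab_frame("scene"); hsv=cv2.cvtColor(f["pixels"],cv2.COLOR_BGR2HSV)
roi=np.zeros(hsv.shape[:2],np.uint8); roi[150:262,195:310]=255
for n,lo,hi in (("y",(20,120,100),(35,255,255)),("b",(100,120,60),(125,255,255)),("g",(50,100,50),(85,255,255))):
    m=cv2.inRange(hsv,lo,hi)&roi
    for c in cv2.findContours(m,cv2.RETR_EXTERNAL,cv2.CHAIN_APPROX_NONE)[0]:
        if cv2.contourArea(c)>60:
            (u,v),_,_=cv2.minAreaRect(c); print(n,u,v,world(f,u,v,.104).round(4))
go([.563,.055,.26],np.radians(15))
E
```

```text
y 288.0 178.5 [0.5997 0.0647 0.104 ]
y 253.9773712158203 167.06333923339844 [0.5232 0.0426 0.104 ]
b 273.5 208.0 [ 0.6203 -0.013   0.104 ]
b 238.35824584960938 195.36854553222656 [ 0.5436 -0.0346  0.104 ]
g 257.5 240.0 [ 0.6405 -0.0909  0.104 ]
g 221.46548461914062 226.086181640625 [ 0.564  -0.1118  0.104 ]
go [ 53.91 -45.34  -1.48] [-1.600e-03 -1.000e-04  1.429e-01]
```

Emit:
send_rows(
  steps=[
    {"translation": [3.4, -2.8, -0.2], "delta_rot": [0, 0, 0], "jaw": 0},
    {"translation": [6.7, -5.7, -0.4], "delta_rot": [0, 0, 0.02], "jaw": 0},
    {"translation": [10.1, -8.5, -0.6], "delta_rot": [0, 0, 0.03], "jaw": 0},
    {"translation": [13.5, -11.3, -0.8], "delta_rot": [0, 0, 0.04], "jaw": 0},
    {"translation": [16.8, -14.2, -1.0], "delta_rot": [0, 0, 0.05], "jaw": 0},
    {"translation": [20.2, -17.0, -1.2], "delta_rot": [0, 0, 0.06], "jaw": 0},
    {"translation": [23.6, -19.8, -1.4], "delta_rot": [0, 0, 0.06], "jaw": 0},
    {"translation": [27.0, -22.7, -1.5], "delta_rot": [0, 0, 0.07], "jaw": 0},
  ],
)

```text
time: 0.95
tool_pos: [0.4053, -0.2578, 0.2603]
tool_rot: [0.0, 0.986, 0.166, 0.0]
contact_force: [0.6, -0.3, 0.9]
gripper_width: 0.0
grasp_force: 0.0
```

```bash
python3 - <<'E'
from h import *
s=state();print(s["time"],s["tool_pos"],s["contact_force"],s["gripper_width"]); go([.563,.055,.26],.26)
E
```

```text
0.95 [ 0.4053384  -0.25779251  0.26029882] [ 0.55846529 -0.3108495   0.92734002] 0.0003682351766850955
go [ 25.15 -24.38   0.03] [ 0.0002 -0.0003  0.0741]
```

Emit:
send_rows(
  steps=[
    {"translation": [3.6, -3.4, 0], "delta_rot": [0, 0, 0.01], "jaw": 0},
    {"translation": [7.2, -6.9, 0], "delta_rot": [0, 0, 0.02], "jaw": 0},
    {"translation": [10.8, -10.4, 0], "delta_rot": [0, 0, 0.03], "jaw": 0},
    {"translation": [14.4, -13.9, 0], "delta_rot": [0, 0, 0.04], "jaw": 0},
    {"translation": [18.0, -17.4, 0], "delta_rot": [0, 0, 0.05], "jaw": 0},
    {"translation": [21.6, -20.9, 0], "delta_rot": [0, 0, 0.06], "jaw": 0},
    {"translation": [25.1, -24.4, 0], "delta_rot": [0, 0, 0.074], "jaw": 0},
    {"translation": [25.1, -24.4, 0], "delta_rot": [0, 0, 0.074], "jaw": 0},
  ],
)

```text
time: 1.75
tool_pos: [0.5628, 0.0582, 0.2596]
tool_rot: [-0.001, 0.991, 0.133, -0.0]
contact_force: [-0.4, -1.2, -0.9]
gripper_width: -0.001
grasp_force: 0.0
```

```bash
python3 - <<'E'
from h import *
f=grab_frame("wrist"); cv2.imwrite("pics/w1.png",f["pixels"]); print(state()["tool_pos"])
hsv=cv2.cvtColor(f["pixels"],cv2.COLOR_BGR2HSV)
m=cv2.inRange(hsv,(20,120,80),(35,255,255))
for c in cv2.findContours(m,cv2.RETR_EXTERNAL,cv2.CHAIN_APPROX_NONE)[0]:
    if cv2.contourArea(c)>60:
        P=np.array([world(f,u,v,.104)[:2] for u,v in c[:,0]],np.float32)
        r=cv2.minAreaRect(P); print(r,cv2.minAreaRect(c)[0],cv2.minEnclosingCircle(P))
E
```

```text
[0.56206076 0.05599969 0.25956978]
((0.5237755179405212, 0.043407559394836426), (0.05343359708786011, 0.0357307493686676), 14.765440940856934) (265.5, 222.5) ((0.5243240594863892, 0.04337591305375099), 0.03152676671743393)
((0.6014871001243591, 0.06422384083271027), (0.055246226489543915, 0.05489629879593849), 15.333168983459473) (266.0, 148.5) ((0.6009892225265503, 0.06423443555831909), 0.028310056775808334)
```

View pics/w1.png

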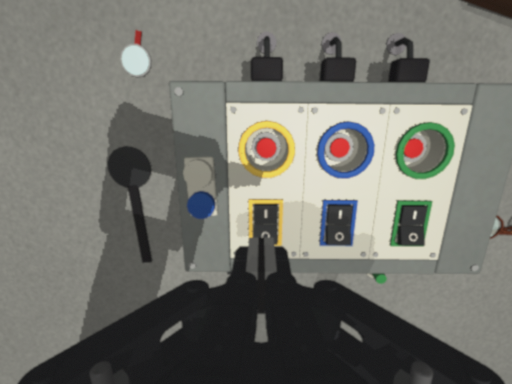

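The wrist picture shows the yellow ring at (266,148) and its rocker at (265,222). The fingers are centred on this column, with the OFF half (ring mark) just above the tips.

```bash
python3 - <<'E'
from h import *
go([.5103,.0398,.145],.262); go([.5103,.0398,.119],.262)
E
```

```text
go [-5.4   0.21 11.46] [-0.0005  0.0013  0.0034]
go [-5.4   0.21 14.06] [-0.0005  0.0013  0.0034]
```

Emit:
send_rows(
  steps=[
    {"translation": [-1.8, 0.1, 3.0], "delta_rot": [0, 0, 0], "jaw": 0},
    {"translation": [-3.6, 0.1, 6.0], "delta_rot": [0, 0, 0], "jaw": 0},
    {"translation": [-5.4, 0.2, 9.0], "delta_rot": [0, 0, 0], "jaw": 0},
    {"translation": [-5.4, 0.2, 10.5], "delta_rot": [0, 0, 0], "jaw": 0},
    {"translation": [-5.4, 0.2, 11.5], "delta_rot": [0, 0, 0], "jaw": 0},
    {"translation": [-5.4, 0.2, 11.5], "delta_rot": [0, 0, 0], "jaw": 0},
    {"translation": [-5.4, 0.2, 11.5], "delta_rot": [0, 0, 0], "jaw": 0},
    {"translation": [-5.4, 0.2, 11.5], "delta_rot": [0, 0, 0], "jaw": 0},
  ],
)

```text
time: 2.6
tool_pos: [0.5117, 0.0375, 0.1471]
tool_rot: [0.0, 0.992, 0.13, 0.002]
contact_force: [-0.1, 0.7, -0.6]
gripper_width: -0.002
grasp_force: 0.0
```

```bash
python3 - <<'E'
from h import *
s=state();print(s["tool_pos"],s["contact_force"]); go([.5103,.0398,.119],.262)
E
```

```text
[0.51171428 0.03750737 0.14712964] [-0.05057248  0.72937359 -0.6241332 ]
go [-0.09 -0.26  2.81] [ 0.001  -0.0029 -0.0011]
```

Emit:
send_rows(
  steps=[
    {"translation": [-0.1, -0.15, 0.8], "delta_rot": [0, 0, 0], "jaw": 0},
    {"translation": [-0.1, -0.15, 1.3], "delta_rot": [0, 0, 0], "jaw": 0},
    {"translation": [-0.1, -0.15, 1.7], "delta_rot": [0, 0, 0], "jaw": 0},
    {"translation": [-0.1, -0.15, 2.0], "delta_rot": [0, 0, 0], "jaw": 0},
    {"translation": [-0.1, -0.15, 2.2], "delta_rot": [0, 0, 0], "jaw": 0},
    {"translation": [-0.1, -0.15, 2.4], "delta_rot": [0, 0, 0], "jaw": 0},
    {"translation": [-0.1, -0.15, 2.5], "delta_rot": [0, 0, 0], "jaw": 0},
    {"translation": [-0.1, -0.15, 2.5], "delta_rot": [0, 0, 0], "jaw": 0},
  ],
)

```text
time: 3.4
tool_pos: [0.5089, 0.0388, 0.1201]
tool_rot: [-0.0, 0.992, 0.13, 0.0]
contact_force: [0.4, -0.2, 0.7]
gripper_width: 0.001
grasp_force: 0.0
```

```bash
python3 - <<'E'
from h import *
P=[]
for i in range(4):
    grab_frame("wrist"); s=state();print(s["tool_pos"].round(4),s["contact_force"].round(1))
E
```

```text
[0.509  0.0388 0.1202] [-0.4  0.1 -0.7]
[0.509  0.0388 0.1202] [-0.3  0.5 -0.2]
[0.509  0.0388 0.1203] [ 0.4 -0.1  0.1]
[0.509  0.0388 0.1203] [-0.3 -0.5  0. ]
```

Emit:
send_rows(
  steps=[
    {"translation": [0, 0, 0.05], "delta_rot": [0, 0, 0], "jaw": 0},
    {"translation": [0, 0, 0.1], "delta_rot": [0, 0, 0], "jaw": 0},
    {"translation": [0, 0, 0.15], "delta_rot": [0, 0, 0], "jaw": 0},
    {"translation": [0, 0, 0.15], "delta_rot": [0, 0, 0], "jaw": 0},
    {"translation": [0, 0, 0.15], "delta_rot": [0, 0, 0], "jaw": 0},
    {"translation": [0, 0, 0.15], "delta_rot": [0, 0, 0], "jaw": 0},
    {"translation": [0, 0, 0.15], "delta_rot": [0, 0, 0], "jaw": 0},
    {"translation": [0, 0, 0.15], "delta_rot": [0, 0, 0], "jaw": 0},
  ],
)

```text
time: 4.4
tool_pos: [0.509, 0.0388, 0.12]
tool_rot: [0.0, 0.992, 0.13, 0.0]
contact_force: [-3.4, -0.8, 6.0]
gripper_width: -0.004
grasp_force: 3.3
```

Emit:
send_rows(
  steps=[
    {"translation": [0, 0, -1.5], "delta_rot": [0, 0, 0], "jaw": 0},
    {"translation": [0, 0, -4.0], "delta_rot": [0, 0, 0], "jaw": 0},
    {"translation": [3.0, 0, -5.0], "delta_rot": [0, 0, 0], "jaw": 0},
    {"translation": [6.0, 0, -5.0], "delta_rot": [0, 0, 0], "jaw": 0},
    {"translation": [8.0, 0, -5.0], "delta_rot": [0, 0, 0], "jaw": 0},
    {"translation": [9.4, 0, -5.0], "delta_rot": [0, 0, 0], "jaw": 0},
    {"translation": [9.4, 0, -5.0], "delta_rot": [0, 0, 0], "jaw": 0},
    {"translation": [9.4, 0, -5.0], "delta_rot": [0, 0, 0], "jaw": 0},
  ],
)

```text
time: 5.2
tool_pos: [0.5994, 0.063, 0.169]
tool_rot: [0.0, 0.991, 0.13, -0.0]
contact_force: [-0.8, -0.2, 0.0]
gripper_width: -0.005
grasp_force: 0.0
```

```bash
python3 - <<'E'
from h import *
f=grab_frame("wrist"); cv2.imwrite("pics/w2.png",f["pixels"])
g=grab_frame("side")["pixels"][170:220,220:310]; cv2.imwrite("pics/s2.png",cv2.resize(g,None,fx=7,fy=7))
f=grab_frame("wrist")
s=state();print(s["time"],s["tool_pos"],s["contact_force"]); go([.601,.0642,.125],.262)
hsv=cv2.cvtColor(f["pixels"],cv2.COLOR_BGR2HSV)
m=cv2.inRange(hsv,(20,120,80),(35,255,255))
for c in cv2.findContours(m,cv2.RETR_EXTERNAL,cv2.CHAIN_APPROX_NONE)[0]:
    if cv2.contourArea(c)>60:
        P=np.array([world(f,u,v,.104)[:2] for u,v in c[:,0]],np.float32)
        print(cv2.minAreaRect(P),cv2.minEnclosingCircle(P))
E
```

```text
5.35 [0.59896231 0.06286592 0.1688998 ] [ 0.25821636 -0.32603795 -0.19431493]
go [ 0.23 -0.08  4.39] [-0.      0.0002 -0.0014]
((0.6030616164207458, 0.06438091397285461), (0.05296137183904648, 0.056649450212717056), 14.948147773742676) ((0.6008516550064087, 0.06403627246618271), 0.028952209278941154)
```

View pics/w2.png

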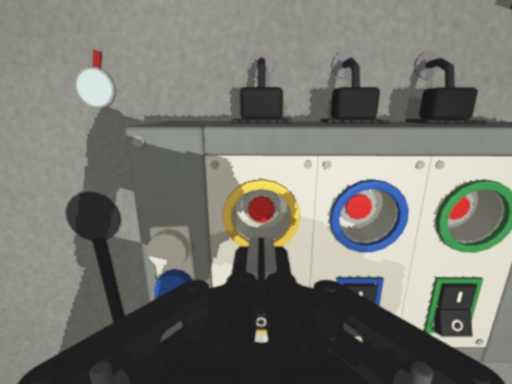

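View pics/s2.png

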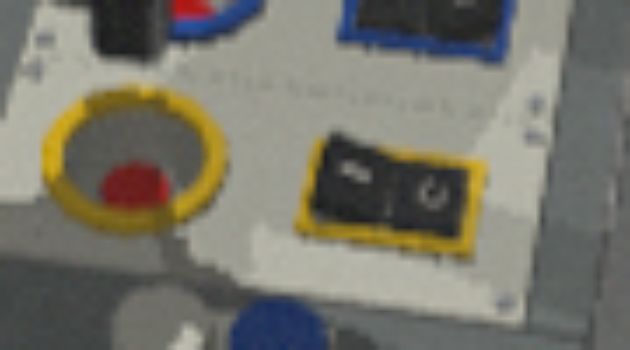

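The wrist picture shows the ring centred at (261,214), straight ahead of the tips. The side crop shows the rocker's far half raised and its near half level, so it is off. Next I descend into the well.

Emit:
send_rows(
  steps=[
    {"translation": [0.2, -0.1, 1.0], "delta_rot": [0, 0, 0], "jaw": 0},
    {"translation": [0.2, -0.1, 2.5], "delta_rot": [0, 0, 0], "jaw": 0},
    {"translation": [0.2, -0.1, 3.8], "delta_rot": [0, 0, 0], "jaw": 0},
    {"translation": [0.2, -0.1, 4.6], "delta_rot": [0, 0, 0], "jaw": 0},
    {"translation": [0.2, -0.1, 5.3], "delta_rot": [0, 0, 0], "jaw": 0},
    {"translation": [0.2, -0.1, 5.8], "delta_rot": [0, 0, 0], "jaw": 0},
    {"translation": [0.2, -0.1, 6.0], "delta_rot": [0, 0, 0], "jaw": 0},
    {"translation": [0.2, -0.1, 6.0], "delta_rot": [0, 0, 0], "jaw": 0},
  ],
)

```text
time: 6.15
tool_pos: [0.6013, 0.0645, 0.1087]
tool_rot: [-0.0, 0.992, 0.13, -0.0]
contact_force: [0.3, -0.5, -0.9]
gripper_width: 0.001
grasp_force: 0.0
```

In the well without contact; press on.

Emit:
send_rows(
  steps=[
    {"translation": [0, 0, 0.4], "delta_rot": [0, 0, 0], "jaw": 0},
    {"translation": [0, 0, 0.7], "delta_rot": [0, 0, 0], "jaw": 0},
    {"translation": [0, 0, 0.9], "delta_rot": [0, 0, 0], "jaw": 0},
    {"translation": [0, 0, 1.1], "delta_rot": [0, 0, 0], "jaw": 0},
    {"translation": [0, 0, 1.25], "delta_rot": [0, 0, 0], "jaw": 0},
    {"translation": [0, 0, 1.35], "delta_rot": [0, 0, 0], "jaw": 0},
    {"translation": [0, 0, 1.4], "delta_rot": [0, 0, 0], "jaw": 0},
    {"translation": [0, 0, 1.4], "delta_rot": [0, 0, 0], "jaw": 0},
  ],
)

```text
time: 6.95
tool_pos: [0.6019, 0.0645, 0.096]
tool_rot: [0.0, 0.992, 0.13, 0.001]
contact_force: [-1.8, 0.3, 7.2]
gripper_width: 0.0
grasp_force: 3.6
```

Button at its stop (tip 24 mm below the rim, 7 N). Up and over to the ON half.

Emit:
send_rows(
  steps=[
    {"translation": [0, 0, -1.5], "delta_rot": [0, 0, 0], "jaw": 0},
    {"translation": [0, 0, -4.0], "delta_rot": [0, 0, 0], "jaw": 0},
    {"translation": [0, 0, -6.5], "delta_rot": [0, 0, 0], "jaw": 0},
    {"translation": [-2.5, 0, -7.0], "delta_rot": [0, 0, 0], "jaw": 0},
    {"translation": [-5.0, 0, -7.0], "delta_rot": [0, 0, 0], "jaw": 0},
    {"translation": [-6.6, 0, -6.0], "delta_rot": [0, 0, 0], "jaw": 0},
    {"translation": [-6.6, 0, -5.2], "delta_rot": [0, 0, 0], "jaw": 0},
    {"translation": [-6.6, 0, -5.2], "delta_rot": [0, 0, 0], "jaw": 0},
  ],
)

```text
time: 7.75
tool_pos: [0.5365, 0.0476, 0.1453]
tool_rot: [-0.0, 0.992, 0.13, -0.001]
contact_force: [-0.7, -1.0, -0.1]
gripper_width: 0.002
grasp_force: 0.0
```

```bash
python3 - <<'E'
from h import *
g=grab_frame("side")["pixels"][170:220,220:310]; cv2.imwrite("pics/s3.png",cv2.resize(g,None,fx=7,fy=7))
grab_frame("wrist")
s=state();print(s["time"],s["tool_pos"],s["contact_force"]); go([.5373,.0470,.1195],.262)
E
```

```text
7.85 [0.53790151 0.0476164  0.14668851] [-0.66054112  0.50160257 -0.5956993 ]
go [-0.07  0.04  2.72] [-0.0002  0.0003 -0.0011]
```

View pics/s3.png

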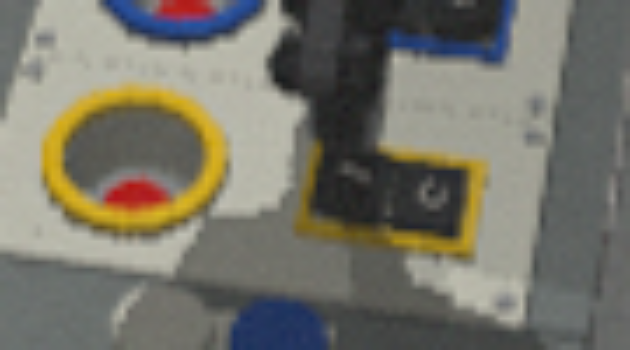

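The side crop shows the button sunk deeper at (135,195), the rocker still off, and the fingers above the ON half. Press it.

Emit:
send_rows(
  steps=[
    {"translation": [0, 0, 0.8], "delta_rot": [0, 0, 0], "jaw": 0},
    {"translation": [0, 0, 1.3], "delta_rot": [0, 0, 0], "jaw": 0},
    {"translation": [0, 0, 1.7], "delta_rot": [0, 0, 0], "jaw": 0},
    {"translation": [0, 0, 2.0], "delta_rot": [0, 0, 0], "jaw": 0},
    {"translation": [0, 0, 2.3], "delta_rot": [0, 0, 0], "jaw": 0},
    {"translation": [0, 0, 2.6], "delta_rot": [0, 0, 0], "jaw": 0},
    {"translation": [0, 0, 2.75], "delta_rot": [0, 0, 0], "jaw": 0},
    {"translation": [0, 0, 2.75], "delta_rot": [0, 0, 0], "jaw": 0},
  ],
)

```text
time: 8.65
tool_pos: [0.5381, 0.0475, 0.12]
tool_rot: [0.0, 0.992, 0.13, 0.001]
contact_force: [0.7, 1.0, 3.1]
gripper_width: 0.001
grasp_force: 2.0
```

Emit:
send_rows(
  steps=[
    {"translation": [0, 0, 0.1], "delta_rot": [0, 0, 0], "jaw": 0},
    {"translation": [0, 0, 0.15], "delta_rot": [0, 0, 0], "jaw": 0},
    {"translation": [0, 0, 0.15], "delta_rot": [0, 0, 0], "jaw": 0},
    {"translation": [0, 0, -1.5], "delta_rot": [0, 0, 0], "jaw": 0},
    {"translation": [0, 0, -5.0], "delta_rot": [0, 0, 0], "jaw": 0},
    {"translation": [0, 0, -9.0], "delta_rot": [0, 0, 0], "jaw": 0},
    {"translation": [-3.0, 0, -13.0], "delta_rot": [0, 0, 0], "jaw": 0},
    {"translation": [-6.0, 0, -14.0], "delta_rot": [0, 0, 0], "jaw": 0},
  ],
)

```text
time: 9.45
tool_pos: [0.4805, 0.0316, 0.264]
tool_rot: [0.001, 0.991, 0.13, 0.003]
contact_force: [-0.3, -0.1, 1.5]
gripper_width: -0.003
grasp_force: 0.0
```

```bash
python3 - <<'E'
from h import *
for i in range(3): f=grab_frame("wrist")
cv2.imwrite("pics/w4.png",f["pixels"])
g=grab_frame("side")["pixels"][170:220,220:310]; cv2.imwrite("pics/s4.png",cv2.resize(g,None,fx=7,fy=7))
s=state();print(s["time"],s["tool_pos"],s["contact_force"])
E
```

```text
9.65 [0.47896212 0.03189314 0.25867609] [ 0.33823358 -0.18908926 -1.16156106]
```

View pics/w4.png

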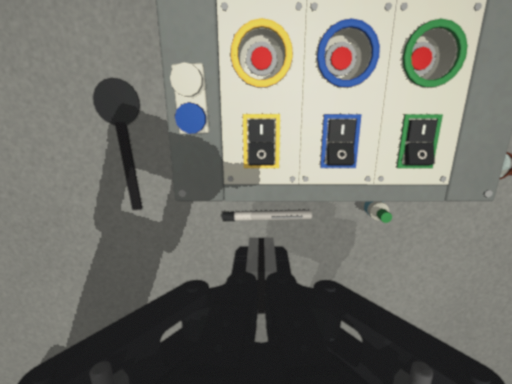

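View pics/s4.png

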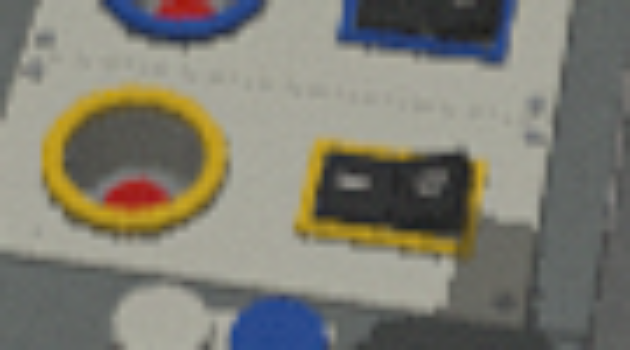

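The yellow rocker at (262,140) in the wrist picture now looks like the other two. The side crop shows its near half raised (on) and the button still in. The hand is clear.

```bash
python3 -c "
from plant import *
print(job_done())"
```

```text
the job is handed in; nothing more can be done
None
```

The yellow circuit was switched off, its reset pressed in and the rocker switched back on in that order; the last pictures show it set and on with the hand clear, and the job is handed in (no verdict was returned).

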